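# Lock a filter cover with a cam key

### The arm

A 6-joint arm with a two-finger parallel gripper is mounted at the origin on a cart in front of the work surface, level with it; the furniture and walls round the work are solid. World frame = base frame: x ahead of the robot, y to its left, z up, the work surface at z = 0. Lengths are in m, angles in rad, forces in N, time in s.
With the tool pointing down it reaches from about 0.3 to 0.875 m from the base axis. Payload 6.4 kg.
Tool frame: the origin (TCP) lies midway between the tips of the shut fingers; the grasp point (between the pads) lies 19 mm behind it; z points along the fingers, y is the line along which they close (so a half turn about z gives the same grasp; the last joint's range is limited). The gripper opens to 88 mm and grips with 3 to 60 N. Pads are 18 mm wide; open, the fingers measure 123 mm over their backs; the gripper's body (75 mm by 187 mm) begins 45 mm behind the grasp point.
Start: joints at [1.057, 0.181, 1.607, -0, 1.354, -0.206], TCP at [0.174, 0.548, 0.239] pointing down, gripper open.
Joint ranges: [-2.99, 2.99], [-0.89, 2.07], [0.3, 2.58], [-1.14, 4.28], [0, 2.63], [-3.12, 3.12]. Speed limits (rad/s): [2.57, 2.57, 3.01, 3.14, 3.14, 3.14].

### API

Orientations are given as a rotation vector (axis times angle).
In Python, from workcell import ctrl gives the robot as it stands.
- The arm moves only by the tool move_arm, never from a script. Its argument "moves" is a list of rows, each a list of 3 entries, a list of its own where there are three numbers: the shift along the tool's x, y, z scaled (see below), then the turn about the tool's z scaled (see below), then the opening, from 0 (shut) to 1 (fully open). In form: [[[x, y, z], turn, claw], ...]. A call has 1 to 5 rows; each row shifts and turns the commanded pose from where the row before left it, along the tool's axes as they then stand; what a row does not reach is not made up. The controller multiplies each number of a shift by 0.025 m and each number of a turn by 0.12 rad. A row lasts 1/8 s, in which the tool goes at most 62.5 mm and 10.7 degrees, less where a joint would pass 70% of its speed; a pose out of reach is approached as far as the arm can. A call with a number of a shift or a turn outside -1 to 1 is refused whole. A call with a gripper value outside its range is refused whole. The fingers move at their own pace and stop on an object; "force" is the grip in N (left out, the last holds). Time passes only in rows, so rows that do not move let the fingers close. It gives the time, the measured TCP pose, the force, the opening and the grip force at its end, in the units of the state.
- ctrl.get_obs(): the state, without advancing time (a new reading comes with each control period).
- ctrl.camera(name): name is "scene" or "top" or "wrist"; returns (picture, depth): 400x640x3 uint8, red, green, blue; 400x640 float32, m along the optical axis (not along the pixel's ray), 0 where there is no reading.
- ctrl.camera_info(name): a dict with "vfov" (degrees; the focal length in pixels is half the picture's height over the tangent of half this angle, whatever the lens; pixels are square), "cx", "cy" (the principal point, pixels), "position" and "attitude" of the camera in the world. Camera axes: x right, y down, z forward; pixel columns grow to the right and rows downward; lengths in m; the calibration is good to about 2 mm. A picture is of the moment at which its call begins: read the wrist's pose just before it. camera_info takes no time and is no camera call; for the wrist camera it gives the pose at the moment of the call.
- ctrl.job_done(): hands the job in; it is judged then, once.
The state is a dict: "clock": time; "joint_pos": joint angles; "qvel": joint speeds; "joint_efforts": joint torques, N m; "tcp_pos": TCP position; "eef_rot": TCP orientation; "ft_force": force on the tool from outside, world axes, zero at the start; "wrist_torque": the same for the moment, N m; "finger_gap": finger opening in m; "grip_force": force on a finger pad.
Only numpy, scipy, OpenCV 4.12 (cv2) and the standard library are available. Lean on these libraries where they do the work, as an engineer would, in place of code of your own. Each camera call takes 0.05 s, during which the arm holds its last target. There are 200 camera calls.

### The job

Take the T-handled key out of its stand, put its blade into the slotted cam lock on top of the filter unit and turn the lock clockwise, gently, until it comes up against its stop and stays there with the front cover drawn in flush; do not force it past the stop and do not push the cover or the lock by hand. Then pull the key out and put it back upright in its stand, fully down, and leave the other things on the bench alone.

Things in the scene. Friction and masses are not known exactly. Their poses are not given: they have to be found in the camera images.
- filter_unit: White benchtop filter unit, fixed to the bench, 150 mm (its x) by 190 mm (its y) by 82 mm high; origin at the centre of its underside, z up; its front, with the grey ribbed cover, looks to its -x. The only round boss on its deck is the cam lock.
- slot (a point): Centre of the slot's mouth in the brass lock drum, on its axis, level with the drum's top: 94.5 mm above the bench, 35 mm in front of the unit's centre. Axes turn with the drum: x along the slot, z up. Slot 5 mm wide, 9 mm deep, flat hard floor, right across the drum. Round the drum a fixed steel collar, inner radius 12 mm, outer 20 mm, its top 1 mm above the drum's.
- cam (a joint): Drum angle, rad; grows clockwise seen from above; starts at 0.15 to 0.45. 1.571 is the hard stop: locked, slot along the unit's x, at the bar mark. Turning takes up to about 0.12 N m, and the drum stays where it is left. At the stop resistance rises sharply; it counts as forced when the key's contact forces on it add up to 45 N (about 0.3 N m of pure twist).
- cover (a joint): Travel of the front cover in m, 2.55 mm per rad of the cam: 0 when it stands 4 mm proud of its frame, 0.004 when drawn in flush. Driven by the cam, against a springy gasket; not to be pushed by hand.
- key: T-handled key, 97 mm long, about 90 g, loose, upright in its stand at the start. Origin at the blade's tip, z up the shaft, x along the blade's width and the handle (same after half a turn about z). Blade 18 mm wide, 3 thick, 15 long, its last 2 mm narrowed to 16 by 2. Above it a shaft 10 mm thick with a round flange, radius 14 mm, its underside 42 mm above the tip.
- key_grip (a point): Centre of the key's black handle bar, 85 mm above the tip. The bar is 46 mm long (key's x), 12 mm thick (key's y: grip it here, from above) and 24 mm high.
- key_tip (a point): Middle of the blade's tip, on the key's axis.
- stand_mouth (a point): Centre of the mouth of the hole in the stand's top, 50 mm above the bench; x along the hole's long side. The stand is a grey block fixed to the bench, 70 mm (x) by 50 by 50 mm; hole 25 mm (x) by 17 mm, 45 mm deep. The key's flange rests on the stand's top, so the tip of the put-away key is 42 mm below this point.
- culture_bottle: Small culture bottle, 34 mm thick, 117 mm high, loose; origin under its centre. Leave alone.
- specimen_cup: Specimen cup with lid, 65 mm wide, 67 mm high, loose; origin under its centre. Leave alone.
- dish: Petri dish, 91 mm wide, 15 mm high, loose; origin under its centre. Leave alone.
- timer: Bench timer, 36 x 68 x 64 mm, loose; origin under its centre. Leave alone.
Things that resemble listed ones, but are neither listed nor needed, are in the scene too. What is shaped like the key but blue is not meant.

How it is judged:
By the outcome, as a careful person would: the job done as asked, in the order asked, and still so for the second after the job is handed in, with the robot touching nothing.
It also fails if it takes over 67 s, if anything falls off the work surface, if the arm or the gripper's body presses on something with over 40 N, if the wrist force passes 120 N, or if a joint passes its speed limit or range.

## Working session

There is one attempt and no reset: what is moved stays moved. The work goes in short steps, Python scripts to look and compute and a tool call to move; the robot and the scene stay as the last step left them, time stands still between calls to the robot, and variables do not carry over. Pictures are saved under pics/ and viewed, at most 10 in all, crops included, and the job is handed in when it is done.

Besides the shell and the picture viewer there is one more tool, called after ">>>" as name(argument=value, ...), one argument or row to a line, values as JSON. move_arm: Moves the arm, as the interface text tells. Its arguments: {"type":"object","properties":{"moves":{"type":"array"},"force":{"type":"number"}},"required":["moves"]}

```bash
mkdir -p pics; ls
cat > h.py <<'E'
import numpy as np,cv2
from scipy.spatial.transform import Rotation as R
from workcell import ctrl
def cam(n):
    i=ctrl.camera_info(n); p,d=ctrl.camera(n); return i,p,d
def Rm(a):
    a=np.array(a,float)
    return a if a.shape==(3,3) else (R.from_rotvec(a).as_matrix() if a.size==3 else R.from_quat(a).as_matrix())
def ray(i,u,v):
    f=200/np.tan(np.radians(i['vfov'])/2)
    return Rm(i['attitude'])@np.array([(u-i['cx'])/f,(v-i['cy'])/f,1])
def atz(i,u,v,z):
    r=ray(i,u,v);p=np.array(i['position']); return p+r*(z-p[2])/r[2]
def atd(i,d,u,v):
    return np.array(i['position'])+ray(i,u,v)*d[int(v),int(u)]
def save(n,p): cv2.imwrite(n,cv2.cvtColor(p,cv2.COLOR_RGB2BGR))
E
python3 - <<'E'
from h import *
import pickle
for n in ('top','scene'):
    i,p,d=cam(n);print(n,i);pickle.dump((i,p,d),open(n+'.pkl','wb'));save(f'pics/{n}.png',p)
print(ctrl.get_obs())
E
```

```text
pics
top {'vfov': 54.64181296945509, 'cx': 328.444146459562, 'cy': 200.09298377761291, 'position': array([0.37739149, 0.00712346, 1.2646111 ]), 'attitude': array([-2.19895241,  2.17476774, -0.12364635])}
scene {'vfov': 56.136488432733294, 'cx': 315.65720229793357, 'cy': 193.485577715687, 'position': array([-0.26098336, -0.49154651,  0.69952742]), 'attitude': array([-1.95351283,  1.08394271, -0.54527554])}
{'clock': 0.1, 'joint_pos': array([ 1.05670098e+00,  1.81464219e-01,  1.60788018e+00, -3.63335867e-05,
        1.35381917e+00, -2.06301072e-01]), 'qvel': array([ 0.00037874, -0.0004567 , -0.00222356,  0.00049646, -0.00087548,
       -0.0017407 ]), 'joint_efforts': array([ 9.44987551e-04, -4.34819090e+01, -3.42696798e+01,  7.03996536e-02,
        3.40682629e-02,  2.88744729e-05]), 'tcp_pos': array([0.17395453, 0.54755306, 0.23791512]), 'eef_rot': array([-4.81483784e-01, -3.10394947e+00,  2.32848834e-03]), 'ft_force': array([ 0.39078632, -0.39218804, -0.67430232]), 'wrist_torque': array([ 0.00166925,  0.00872141, -0.01653504]), 'grip_force': 0.0, 'finger_gap': 0.08831779566520438}
```

View pics/top.png

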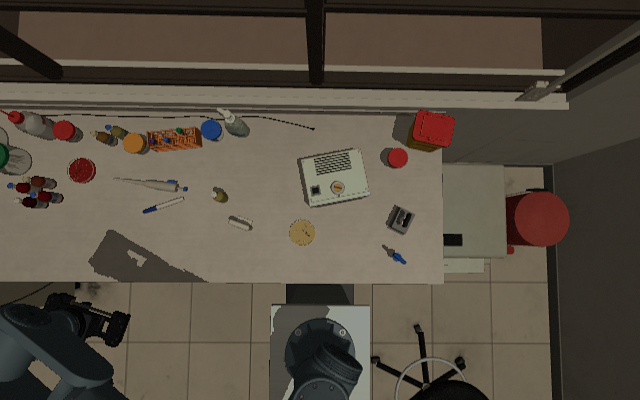

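View pics/scene.png

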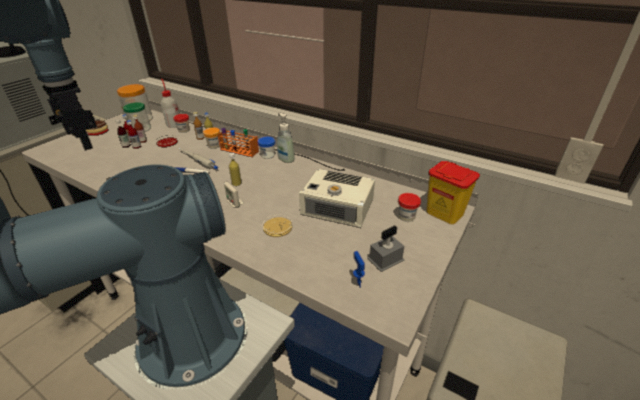

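The top view shows the grey stand with the black-handled key at about (401,218), the blue look-alike lying at (395,255), and the filter unit at (333,178) with its lock boss at (337,187). The black T-handle standing in the grey block fits the description and the blue one doesn't. I'll confirm this in one enlarged crop.

Run:
```python
from h import *
import pickle
i,p,d=pickle.load(open('top.pkl','rb'))
a=cv2.resize(p[140:280,290:430],(560,560),interpolation=cv2.INTER_CUBIC)
save('pics/c1.png',a)
for u,v in [(401,218),(395,212),(337,187)]: print(u,v,atd(i,d,u,v))
for u,v,z in [(401,218,.1),(337,187,.0945)]: print(atz(i,u,v,z))
```

```text
401 218 [ 0.43213046 -0.24897304  0.05695536]
395 212 [ 0.45382292 -0.24014533  0.00628218]
337 187 [ 0.52408449 -0.0462679   0.08336018]
[ 0.43017939 -0.23984496  0.1       ]
[ 0.5227011  -0.04576439  0.0945    ]
```

View pics/c1.png

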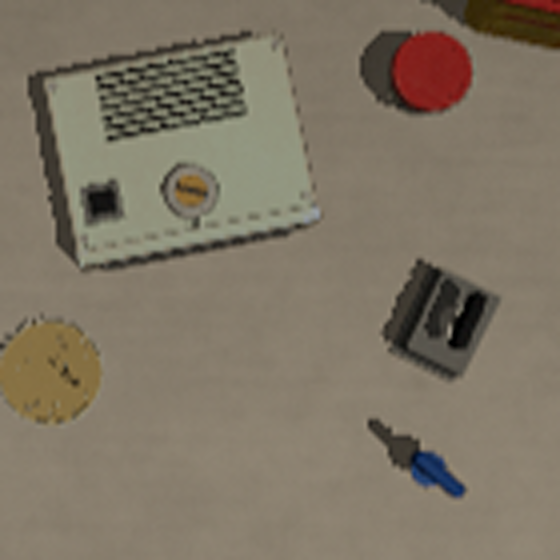

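The crop confirms it: the black-handled key stands in the grey stand, with its handle centre at about (406,220) in the full image. The blue key is lying at (397,256). The lock's brass drum is at about (337.5,187.5).

```bash
cat >> h.py <<'E'
def plan(p,phi=None,dz=0):
    """p world target of TCP; phi world angle (deg) wanted for tool x line (mod 180)"""
    o=ctrl.get_obs();M=Rm(o['eef_rot']);tx=np.degrees(np.arctan2(M[1,0],M[0,0]))
    print('t',o['clock'],'tcp',o['tcp_pos'].round(4),'toolx deg',tx.round(2),'tilt',M[:,2].round(4),'j',o['joint_pos'].round(2))
    if p is not None: print('shift now-axes units',(M.T@(np.array(p)-o['tcp_pos'])/.025).round(2))
    if phi is not None:
        e=(phi-tx+90)%180-90; t=-np.radians(e)/.12
        Mn=M@R.from_euler('z',-np.radians(e)).as_matrix()
        print('turn units',round(t,2),'shift after turn',(Mn.T@(np.array(p)-o['tcp_pos'])/.025).round(2))
E
python3 - <<'E'
from h import *
import pickle
i,p,d=pickle.load(open('top.pkl','rb'))
k=atz(i,406.3,220,.105);print(k)
plan([k[0],k[1],.25],-25)
print(ctrl.camera_info('wrist'))
E
```

```text
[ 0.4241115  -0.25476743  0.105     ]
t 0.1 tcp [0.174  0.5476 0.2379] toolx deg 162.37 tilt [-7.0e-04 -1.4e-03 -1.0e+00] j [ 1.06  0.18  1.61 -0.    1.35 -0.21]
shift now-axes units [-19.26 -27.55  -0.45]
turn units 1.07 shift after turn [-22.63 -24.86  -0.45]
{'vfov': 70.71303583889065, 'cx': 317.48267823439147, 'cy': 200.65498416925928, 'position': array([0.11096354, 0.56782561, 0.38386807]), 'attitude': array([2.35733863, 1.7229236 , 0.22638792])}
```

>>> move_arm(
  moves=[
    [[0,0,0],1,1],
    [[-0.9,-1,0],0.07,1],
    [[-0.9,-1,0],0,1],
    [[-0.9,-1,0],0,1],
    [[-0.9,-1,0],0,1],
  ],
)

```text
clock: 0.72
tcp_pos: [0.2138, 0.4182, 0.2383]
eef_rot: [-0.679, -3.067, 0.001]
ft_force: [0.9, 0.0, -0.1]
finger_gap: 0.088
grip_force: 0.0
```

>>> move_arm(
  moves=[
    [[-0.9,-1,0],0,1],
    [[-0.9,-1,0],0,1],
    [[-0.9,-1,0],0,1],
    [[-0.9,-1,0],0,1],
    [[-0.9,-1,0],0,1],
  ],
)

```text
clock: 1.35
tcp_pos: [0.2629, 0.2575, 0.2385]
eef_rot: [-0.679, -3.067, 0.0]
ft_force: [0.5, 0.6, 0.5]
finger_gap: 0.0881
grip_force: 0.0
```

>>> move_arm(
  moves=[
    [[-0.9,-1,0],0,1],
    [[-0.9,-1,0],0,1],
    [[-0.9,-1,0],0,1],
    [[-0.9,-1,0],0,1],
    [[-0.9,-1,0],0,1],
  ],
)

```text
clock: 1.98
tcp_pos: [0.3121, 0.0967, 0.2385]
eef_rot: [0.68, 3.067, 0.0]
ft_force: [0.9, 0.1, 1.1]
finger_gap: 0.0883
grip_force: 0.0
```

>>> move_arm(
  moves=[
    [[-0.9,-1,0],0,1],
    [[-0.9,-1,0],0,1],
    [[-0.9,-1,0],0,1],
    [[-0.9,-1,0],0,1],
    [[-0.9,-1,0],0,1],
  ],
)

```text
clock: 2.6
tcp_pos: [0.3612, -0.0641, 0.2385]
eef_rot: [-0.68, -3.067, -0.0]
ft_force: [0.1, 0.1, 0.1]
finger_gap: 0.0886
grip_force: 0.0
```

>>> move_arm(
  moves=[
    [[-0.9,-1,0],0,1],
    [[-0.9,-1,0],0,1],
    [[-0.9,-1,0],0,1],
    [[-0.9,-1,0],0,1],
    [[0,0,0],0,1],
  ],
)

```text
clock: 3.22
tcp_pos: [0.4006, -0.1932, 0.2383]
eef_rot: [-0.683, -3.066, -0.0]
ft_force: [0.4, -0.8, 0.9]
finger_gap: 0.088
grip_force: 0.0
```

Run:
```python
from h import *
import pickle
i,p,d=cam('wrist');pickle.dump((i,p,d),open('w1.pkl','wb'));save('pics/w1.png',p);print(i)
```

```text
{'vfov': 70.71303583889065, 'cx': 317.48267823439147, 'cy': 200.65498416925928, 'position': array([ 0.34076427, -0.16508935,  0.38428511]), 'attitude': array([2.45925814, 1.56131516, 0.20650458])}
```

View pics/w1.png

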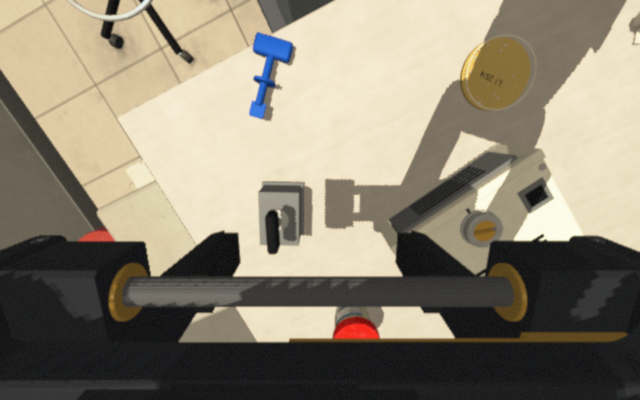

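The wrist view shows the stand at about (283,213) with the black handle seen from above at (271,231). The blue key is at (268,75) and the lock at (484,229).

```bash
cat >> h.py <<'E'
def cloud(i,d):
    f=200/np.tan(np.radians(i['vfov'])/2);v,u=np.mgrid[:400,:640]
    c=np.stack([(u-i['cx'])/f*d,(v-i['cy'])/f*d,d],-1)
    return c@Rm(i['attitude']).T+np.array(i['position'])
def rect(X,m):
    q=X[m][:,:2];r=cv2.minAreaRect((q*1000).astype(np.float32));return len(q),np.round(q.mean(0),4),r
E
python3 - <<'E'
from h import *
import pickle
i,p,d=pickle.load(open('w1.pkl','rb'));X=cloud(i,d)
box=np.zeros((400,640),bool);box[170:270,245:315]=1;box&=d>0
z=X[...,2]
print(np.histogram(z[box],bins=np.arange(-.01,.13,.005)))
print('handle',rect(X,box&(z>.098)&(z<.115)))
print('stand',rect(X,box&(z>.044)&(z<.054)))
print('deck', np.median(z[215:245,500:520]), z[229,484])
E
```

```text
(array([   0, 2175, 1966,  246,   64,   27,   29,   36,   86,   38,   31,
        823,  866,   14,    6,    6,    1,    0,    2,   34,   41,   39,
        332,  106,    0,    0,    0,    0]), array([-0.01 , -0.005,  0.   ,  0.005,  0.01 ,  0.015,  0.02 ,  0.025,
        0.03 ,  0.035,  0.04 ,  0.045,  0.05 ,  0.055,  0.06 ,  0.065,
        0.07 ,  0.075,  0.08 ,  0.085,  0.09 ,  0.095,  0.1  ,  0.105,
        0.11 ,  0.115,  0.12 ,  0.125,  0.13 ]))
handle (455, array([ 0.4209, -0.2572]), ((421.8135070800781, -258.45001220703125), (12.19701862335205, 45.19327163696289), 65.80891418457031))
stand (1635, array([ 0.4191, -0.2535]), ((422.89447021484375, -258.0543212890625), (50.04720687866211, 70.32180786132812), 63.766868591308594))
deck 0.08216307075833049 0.08556865473334108
```

Run:
```python
from h import *
plan([.4220,-.2583,.076],-25)
```

```text
t 3.275 tcp [ 0.4002 -0.1919  0.2382] toolx deg 154.92 tilt [-0.0011  0.0012 -1.    ] j [-0.72 -0.12  1.92  0.    1.35 -1.85]
shift now-axes units [-1.92 -2.04  6.48]
turn units -0.01 shift after turn [-1.92 -2.04  6.48]
```

>>> move_arm(
  moves=[
    [[-0.96,-1,0],0,1],
    [[-0.96,-1,0],0,1],
    [[0,-0.04,1],0,1],
    [[0,0,1],0,1],
    [[0,0,1],0,1],
  ],
)

```text
clock: 3.9
tcp_pos: [0.4223, -0.2568, 0.1629]
eef_rot: [-0.678, -3.067, -0.001]
ft_force: [0.4, 0.5, -0.3]
finger_gap: 0.088
grip_force: 0.0
```

>>> move_arm(
  moves=[
    [[0,0,1],0,1],
    [[0,0,1],0,1],
    [[0,0,0.7],0,1],
    [[0,0,0.5],0,1],
    [[0,0,0.28],0,1],
  ],
)

```text
clock: 4.53
tcp_pos: [0.4224, -0.2575, 0.0763]
eef_rot: [-0.679, -3.067, -0.001]
ft_force: [0.0, 0.1, 0.1]
finger_gap: 0.0882
grip_force: 0.0
```

>>> move_arm(
  moves=[
    [[0,0,0],0,1],
    [[0,0,0],0,0],
    [[0,0,0],0,0],
    [[0,0,0],0,0],
    [[0,0,0],0,0],
  ],
  force=30,
)

```text
clock: 5.15
tcp_pos: [0.4226, -0.2583, 0.0769]
eef_rot: [0.68, 3.067, -0.0]
ft_force: [-0.2, -0.5, -0.8]
finger_gap: 0.0502
grip_force: 0.0
```

>>> move_arm(
  moves=[
    [[0,0,0],0,0],
    [[0,0,0],0,0],
  ],
  force=50,
)

```text
clock: 5.4
tcp_pos: [0.4225, -0.2582, 0.0767]
eef_rot: [-0.68, -3.067, -0.0]
ft_force: [0.8, -0.1, 0.2]
finger_gap: 0.03
grip_force: 0.0
```

Run:
```python
from h import *
plan([.4220,-.2583,.076],-25)
print(ctrl.get_obs()['ft_force'])
```

```text
t 5.4 tcp [ 0.4225 -0.2582  0.0767] toolx deg 155.01 tilt [-0.  0. -1.] j [-0.79  0.22  1.93  0.    0.99 -1.92]
shift now-axes units [ 0.02 -0.01  0.03]
turn units 0.0 shift after turn [ 0.02 -0.01  0.03]
[ 0.84151515 -0.10126426  0.22901215]
```

>>> move_arm(
  moves=[
    [[0,0,0],0,0],
    [[0,0,0],0,0],
    [[0,0,0],0,0],
    [[0,0,0],0,0],
    [[0,0,0],0,0],
  ],
  force=50,
)

```text
clock: 6.02
tcp_pos: [0.4225, -0.2582, 0.0767]
eef_rot: [-0.68, -3.067, -0.0]
ft_force: [0.2, 0.4, -1.4]
finger_gap: 0.0116
grip_force: 50.0
```

Run:
```python
from h import *
plan(None)
print(ctrl.get_obs()['finger_gap'],ctrl.get_obs()['grip_force'])
```

```text
t 6.025 tcp [ 0.4225 -0.2582  0.0767] toolx deg 155.01 tilt [-1.e-04  1.e-04 -1.e+00] j [-0.79  0.22  1.93  0.    0.99 -1.92]
0.011627056070203486 49.99970745295286
```

>>> move_arm(
  moves=[
    [[0,0,-0.5],0,0],
    [[0,0,-1],0,0],
    [[0,0,-1],0,0],
    [[0,0,-1],0,0],
    [[0,0,-1],0,0],
  ],
)

```text
clock: 6.65
tcp_pos: [0.4226, -0.2582, 0.191]
eef_rot: [0.68, 3.066, -0.001]
ft_force: [0.1, -1.1, -0.7]
finger_gap: 0.0115
grip_force: 50.0
```

>>> move_arm(
  moves=[
    [[0,0,-1],0,0],
    [[0,0,0],0,0],
  ],
)

```text
clock: 6.9
tcp_pos: [0.4236, -0.2592, 0.2169]
eef_rot: [0.679, 3.063, -0.004]
ft_force: [0.5, -0.7, -0.6]
finger_gap: 0.0118
grip_force: 50.0
```

Run:
```python
from h import *
import pickle
i,p,d=pickle.load(open('w1.pkl','rb'))
c=atz(i,484,229,.0945);print(c)
i2,p2,d2=pickle.load(open('top.pkl','rb'));print(atz(i2,337.5,187.5,.0945))
# slot from w1 crop and new wrist view side by side
plan([c[0],c[1],.2],None)
i3,p3,d3=cam('wrist');pickle.dump((i3,p3,d3),open('w2.pkl','wb'))
a=cv2.resize(p[190:270,440:540],(500,400),interpolation=cv2.INTER_CUBIC)
b=cv2.resize(p3,(800,500))
save('pics/w2.png',np.hstack([a,b[:400,:][:, 250:550]]))
save('pics/w2full.png',p3)
X=cloud(i3,d3)
```

```text
[ 0.51787247 -0.04689745  0.0945    ]
[ 0.52118722 -0.04730079  0.0945    ]
t 6.9 tcp [ 0.4236 -0.2592  0.2169] toolx deg 155.02 tilt [ 0.0037 -0.0037 -1.    ] j [-0.79  0.02  1.83  0.    1.29 -1.92]
shift now-axes units [0.17 9.29 0.66]
```

View pics/w2.png

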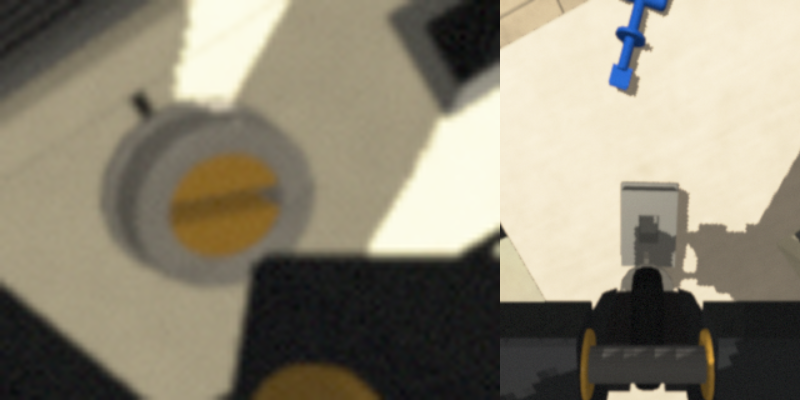

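Run:
```python
from h import *
import pickle
i,p,d=pickle.load(open('w1.pkl','rb'))
f=lambda x,y:(440+(x+.5)/5-.5,190+(y+.5)/5-.5)
a=atz(i,*f(172,213),.0945);b=atz(i,*f(282,191),.0945);c=atz(i,*f(226,204),.0945)
an=np.degrees(np.arctan2(*(b-a)[1::-1]));print(a,b,c,np.linalg.norm(a-b),an)
# unit yaw from deck
X=cloud(i,d)
j,q,e=pickle.load(open('top.pkl','rb'));Y=cloud(j,e);z=Y[...,2];m=np.zeros(z.shape,bool);m[140:220,290:380]=1;m&=(z>.07)&(z<.09)
print(rect(Y,m))
t=np.radians(an)
plan([c[0],c[1],.2],an)
# hover point with tip 35 mm toward -toolx
```

```text
[ 0.5168276  -0.05790479  0.0945    ] [ 0.52210047 -0.03462549  0.0945    ] [ 0.51982963 -0.046572    0.0945    ] 0.02386900287763723 77.23758425638663
(2841, array([ 0.5548, -0.0388]), ((554.1956176757812, -39.50379943847656), (153.10772705078125, 190.08758544921875), 11.456244468688965))
t 6.95 tcp [ 0.4229 -0.2586  0.2152] toolx deg 155.01 tilt [ 0.0017 -0.0017 -1.    ] j [-0.79  0.02  1.83 -0.    1.29 -1.92]
shift now-axes units [0.07 9.32 0.6 ]
turn units 11.31 shift after turn [9.13 1.91 0.6 ]
```

>>> move_arm(
  moves=[
    [[0,0,0],1,0],
    [[0,0,0],1,0],
    [[0,0,0],1,0],
    [[0,0,0],1,0],
    [[0,0,0],1,0],
  ],
)

```text
clock: 7.58
tcp_pos: [0.4218, -0.2576, 0.2126]
eef_rot: [-1.56, -2.724, -0.001]
ft_force: [-0.6, 0.0, -1.1]
finger_gap: 0.0115
grip_force: 50.0
```

>>> move_arm(
  moves=[
    [[0,0,0],1,0],
    [[0,0,0],1,0],
    [[0,0,0],1,0],
    [[0,0,0],1,0],
    [[0,0,0],1,0],
  ],
)

```text
clock: 8.2
tcp_pos: [0.4218, -0.2576, 0.2126]
eef_rot: [-2.295, -2.141, 0.0]
ft_force: [-0.8, 0.6, -0.8]
finger_gap: 0.0116
grip_force: 50.0
```

>>> move_arm(
  moves=[
    [[0,0,0],1,0],
    [[0.5,0.25,0],0.31,0],
    [[1,0.25,0],0,0],
    [[1,0.25,0],0,0],
    [[1,0.25,0],0,0],
  ],
)

```text
clock: 8.82
tcp_pos: [0.4653, -0.1769, 0.2126]
eef_rot: [-2.453, -1.959, 0.001]
ft_force: [0.5, -0.4, -0.9]
finger_gap: 0.0113
grip_force: 50.0
```

>>> move_arm(
  moves=[
    [[1,0.25,0],0,0],
    [[1,0.25,0],0,0],
    [[1,0.25,0],0,0],
    [[0.8,0.1,0.4],0,0],
    [[0,0,0],0,0],
  ],
)

```text
clock: 9.45
tcp_pos: [0.5064, -0.0887, 0.2021]
eef_rot: [-2.45, -1.961, 0.003]
ft_force: [0.9, -0.4, -0.9]
finger_gap: 0.0113
grip_force: 50.0
```

Run:
```python
from h import *
import pickle
plan([.5198,-.0465,.2],77.2)
i,p,d=cam('wrist');pickle.dump((i,p,d),open('w3.pkl','wb'))
save('pics/w3.png',p)
f=200/np.tan(np.radians(i['vfov'])/2)
w=Rm(i['attitude']).T@(np.array([.5198,-.0465,.0945])-i['position']);u=int(i['cx']+f*w[0]/w[2]);v=int(i['cy']+f*w[1]/w[2]);print(u,v)
v0=max(0,v-50);u0=u-80
print('crop',u0,v0);c=p[v0:v0+120,u0:u0+160]
save('pics/w3c.png',cv2.resize(c,None,fx=5,fy=5,interpolation=cv2.INTER_CUBIC))
```

```text
t 9.45 tcp [ 0.5064 -0.0887  0.2021] toolx deg 77.37 tilt [-0.0037  0.0016 -1.    ] j [-0.4   0.08  1.79  0.    1.27 -0.18]
shift now-axes units [1.76 0.15 0.09]
turn units 0.02 shift after turn [1.76 0.15 0.09]
321 151
crop 241 101
```

View pics/w3c.png

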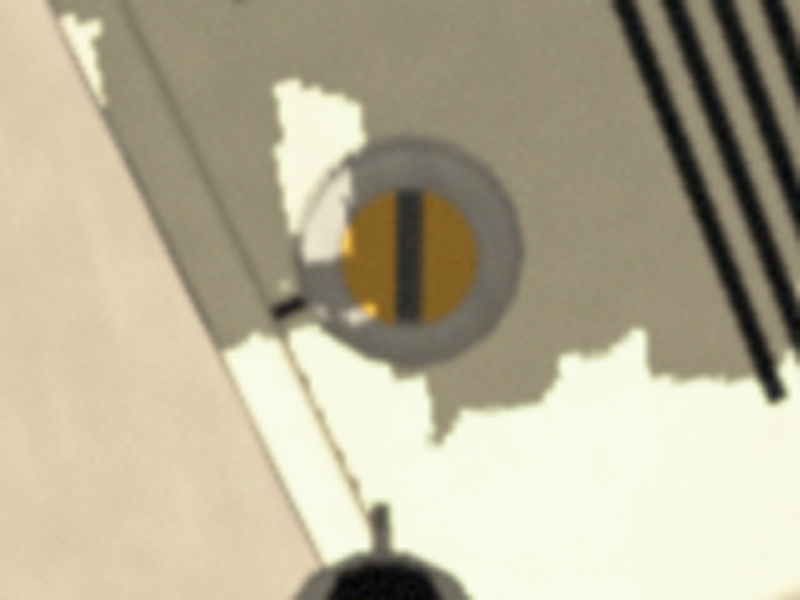

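The close view shows the drum centre at crop (409,256), which is pixel (322.4,151.8), with its slot vertical. The blade tip shows at crop (379,507), which is pixel (316.4,202).

Run:
```python
from h import *
import pickle
i,p,d=pickle.load(open('w3.pkl','rb'))
g=lambda x,y:(241+(x+.5)/5-.5,101+(y+.5)/5-.5)
c=atz(i,*g(409,256),.0945);a=atz(i,*g(409,190),.0945);b=atz(i,*g(409,322),.0945)
print('drum',c,'slot ang',np.degrees(np.arctan2(*(a-b)[1::-1])),np.linalg.norm(a-b))
zt=.2021-.0687
t=atz(i,*g(379,507),zt);t2=atz(i,*g(382,550),zt+.013);print('tip edge',t,t2)
o=ctrl.get_obs();M=Rm(o['eef_rot']);print('tip edge in tool',M.T@(t-o['tcp_pos']),M.T@(t2-o['tcp_pos']))
print(o['tcp_pos'],'drum in tool',M.T@(c-o['tcp_pos']))
print('cam in tool',M.T@(np.array(i['position'])-o['tcp_pos']))
```

```text
drum [ 0.52018927 -0.04723654  0.0945    ] slot ang 77.57831320183702 0.023251950779734236
tip edge [ 0.50738631 -0.08093995  0.1334    ] [ 0.50723015 -0.08409668  0.1464    ]
tip edge in tool [ 0.00857476 -0.00095129  0.06945103] [ 0.00546344 -0.00044824  0.05644888]
[ 0.50662349 -0.08957244  0.20284621] drum in tool [0.04425757 0.00425697 0.10834392]
cam in tool [ 6.73237725e-02  6.98896544e-05 -1.45252452e-01]
```

>>> move_arm(
  moves=[
    [[0.5,0.2,0],0,0],
    [[0.5,0,0.4],0,0],
    [[0,0,0.8],0,0],
    [[0,0,0],0,0],
    [[0,0,0],0,0],
  ],
)

```text
clock: 10.12
tcp_pos: [0.5181, -0.0668, 0.1745]
eef_rot: [2.454, 1.961, 0.0]
ft_force: [0.2, -0.1, -0.6]
finger_gap: 0.0116
grip_force: 50.0
```

Run:
```python
from h import *
import pickle
plan([.5202,-.0472,.2],77.5)
i,p,d=cam('wrist');pickle.dump((i,p,d),open('w4.pkl','wb'))
f=200/np.tan(np.radians(i['vfov'])/2)
w=Rm(i['attitude']).T@(np.array([.5202,-.0472,.0945])-i['position']);u=int(i['cx']+f*w[0]/w[2]);v=int(i['cy']+f*w[1]/w[2])
v0=v-30;u0=u-50
print('crop',u0,v0);c=p[v0:v0+75,u0:u0+100]
save('pics/w4c.png',cv2.resize(c,None,fx=8,fy=8,interpolation=cv2.INTER_CUBIC))
```

```text
t 10.125 tcp [ 0.5181 -0.0668  0.1745] toolx deg 77.24 tilt [ 1.e-04 -0.e+00 -1.e+00] j [-0.36  0.13  1.8   0.    1.21 -0.13]
shift now-axes units [ 0.78 -0.09 -1.02]
turn units -0.04 shift after turn [ 0.78 -0.09 -1.02]
crop 264 154
```

View pics/w4c.png

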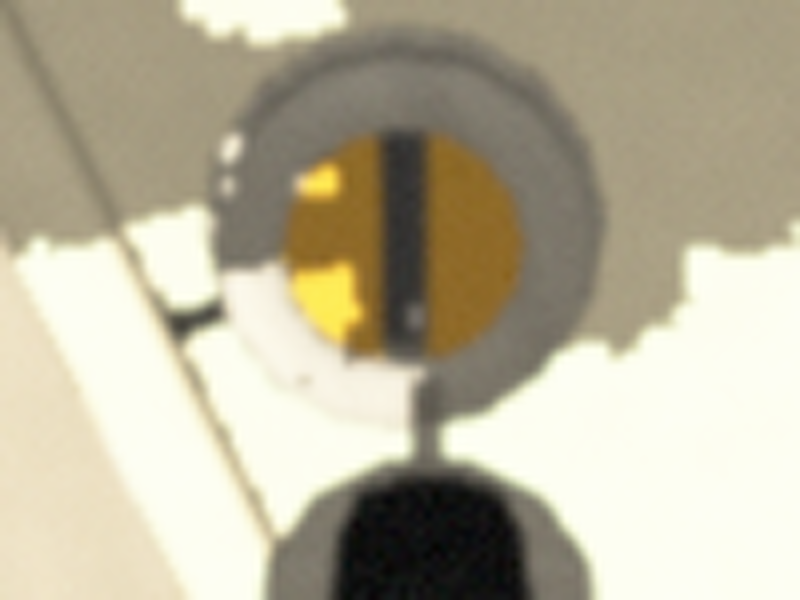

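The blade front is at crop x≈427 and the slot centre at x≈405, so the slot is 2.2 mm toward tool −y. That agrees with the pose-based figure.

>>> move_arm(
  moves=[
    [[0.4,-0.09,0],0,0],
    [[0.38,0,0],0,0],
    [[0,0,0.2],0,0],
    [[0,0,0],0,0],
    [[0,0,0],0,0],
  ],
)

```text
clock: 10.8
tcp_pos: [0.5199, -0.0474, 0.1691]
eef_rot: [-2.454, -1.961, 0.0]
ft_force: [0.4, -0.3, -0.7]
finger_gap: 0.0116
grip_force: 50.0
```

Run:
```python
from h import *
plan([.5202,-.0472,.1557],77.4)
i,p,d=cam('wrist')
save('pics/w5c.png',cv2.resize(p[185:260,264:364],None,fx=6,fy=6,interpolation=cv2.INTER_CUBIC))
```

```text
t 10.8 tcp [ 0.5199 -0.0474  0.1691] toolx deg 77.24 tilt [-3.e-04 -0.e+00 -1.e+00] j [-0.32  0.14  1.8  -0.    1.2  -0.1 ]
shift now-axes units [0.01 0.01 0.53]
turn units -0.02 shift after turn [0.01 0.01 0.53]
```

View pics/w5c.png

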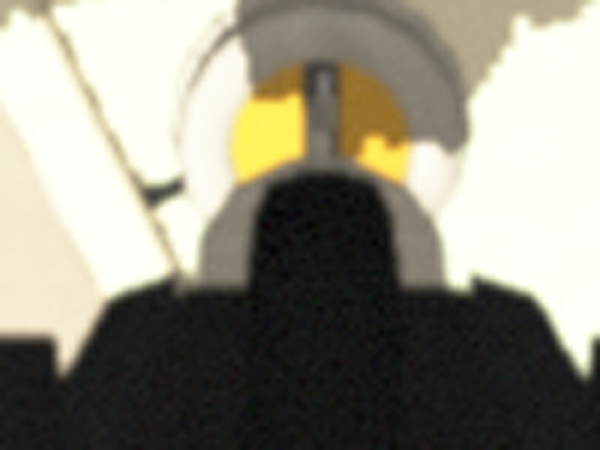

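The blade is over the slot: blade centre at crop x≈321, slot from 303 to 340. Next I lower it.

>>> move_arm(
  moves=[
    [[0,0,0.16],0,0],
    [[0,0,0.12],0,0],
    [[0,0,0],0,0],
  ],
)

```text
clock: 11.22
tcp_pos: [0.5197, -0.0473, 0.1618]
eef_rot: [-2.454, -1.96, 0.001]
ft_force: [0.5, 0.7, -0.8]
finger_gap: 0.0115
grip_force: 50.0
```

>>> move_arm(
  moves=[
    [[0,0,0.1],0,0],
    [[0,0,0.08],0,0],
    [[0,0,0.04],0,0],
    [[0,0,0],0,0],
  ],
)

```text
clock: 11.72
tcp_pos: [0.52, -0.0473, 0.1566]
eef_rot: [-2.454, -1.961, 0.0]
ft_force: [-0.3, -0.8, -1.3]
finger_gap: 0.0115
grip_force: 50.0
```

>>> move_arm(
  moves=[
    [[0,0,0],0.5,0],
    [[0,0,0],0.6,0],
    [[0,0,0],0.6,0],
    [[0,0,0],0.6,0],
    [[0,0,0],0,0],
  ],
  force=58,
)

```text
clock: 12.35
tcp_pos: [0.5201, -0.0474, 0.1568]
eef_rot: [2.7, 1.606, 0.0]
ft_force: [-0.7, -0.5, -0.8]
finger_gap: 0.0117
grip_force: 58.0
```

Run:
```python
from h import *
plan([.52,-.0473,.1566],11.5)
o=ctrl.get_obs();print(o['wrist_torque'],o['ft_force'],o['finger_gap'])
```

```text
t 12.35 tcp [ 0.5201 -0.0474  0.1568] toolx deg 61.48 tilt [ 1.e-04 -1.e-04 -1.e+00] j [-0.32  0.15  1.81 -0.    1.17  0.18]
shift now-axes units [ 0.   -0.    0.01]
turn units 7.27 shift after turn [-0.   -0.    0.01]
[-0.08998202  0.12675788  0.05697732] [-0.67681711 -0.4901657  -0.79464603] 0.011712967048639111
```

>>> move_arm(
  moves=[
    [[0,0,0],0.6,0],
    [[0,0,0],0.6,0],
    [[0,0,0],0.6,0],
    [[0,0,0],0.6,0],
    [[0,0,0],0.6,0],
  ],
)

```text
clock: 12.98
tcp_pos: [0.52, -0.0474, 0.1568]
eef_rot: [2.945, 1.094, -0.0]
ft_force: [0.0, -0.6, 0.2]
finger_gap: 0.0108
grip_force: 58.0
```

>>> move_arm(
  moves=[
    [[0,0,0],0.6,0],
    [[0,0,0],0.6,0],
    [[0,0,0],0.6,0],
    [[0,0,0],0.6,0],
    [[0,0,0],0.6,0],
  ],
)

```text
clock: 13.6
tcp_pos: [0.52, -0.0475, 0.1568]
eef_rot: [3.093, 0.55, -0.0]
ft_force: [-1.3, -0.4, -0.1]
finger_gap: 0.0116
grip_force: 58.0
```

Run:
```python
from h import *
plan([.52,-.0473,.1566],11.5)
o=ctrl.get_obs();print(o['wrist_torque'],o['ft_force'],o['finger_gap'])
```

```text
t 13.6 tcp [ 0.52   -0.0475  0.1568] toolx deg 20.16 tilt [-1.e-04 -4.e-04 -1.e+00] j [-0.32  0.15  1.81 -0.    1.17  0.9 ]
shift now-axes units [ 0.   -0.01  0.01]
turn units 1.26 shift after turn [ 0.   -0.01  0.01]
[-0.16056556  0.22547796  0.09165983] [-1.33711128 -0.35864684 -0.11456895] 0.01160495788015728
```

>>> move_arm(
  moves=[
    [[0,0,0],0.5,0],
    [[0,0,0],0.5,0],
    [[0,0,0],0.4,0],
    [[0,0,0],0.2,0],
    [[0,0,0],0,0],
  ],
)

```text
clock: 14.22
tcp_pos: [0.52, -0.0475, 0.1568]
eef_rot: [3.131, 0.253, -0.0]
ft_force: [-1.9, -1.4, -0.1]
finger_gap: 0.0112
grip_force: 58.0
```

Run:
```python
from h import *
plan([.52,-.0473,.1566],11.5)
o=ctrl.get_obs();print(o['wrist_torque'],o['ft_force'],o['finger_gap'])
```

```text
t 14.225 tcp [ 0.52   -0.0475  0.1568] toolx deg 9.24 tilt [-0.e+00 -3.e-04 -1.e+00] j [-0.32  0.15  1.81 -0.    1.17  1.09]
shift now-axes units [ 0.   -0.01  0.01]
turn units -0.33 shift after turn [ 0.   -0.01  0.01]
[-0.23489359  0.28148613  0.05589413] [-1.92128913 -1.36124423 -0.07793138] 0.011212594580340036
```

>>> move_arm(
  moves=[
    [[0,0,0],0.2,0],
    [[0,0,0],0,0],
  ],
)

```text
clock: 14.48
tcp_pos: [0.52, -0.0474, 0.1568]
eef_rot: [3.134, 0.214, -0.0]
ft_force: [-0.9, -1.2, 0.3]
finger_gap: 0.0114
grip_force: 58.0
```

```bash
cat > r.py <<'E'
from h import *
plan([.52,-.0473,.1566],11.5)
o=ctrl.get_obs();print(o['wrist_torque'],o['ft_force'],o['joint_efforts'][5])
E
python3 r.py
```

```text
t 14.475 tcp [ 0.52   -0.0474  0.1568] toolx deg 7.8 tilt [-0.e+00 -1.e-04 -1.e+00] j [-0.32  0.15  1.81 -0.    1.17  1.12]
shift now-axes units [-0.   -0.    0.01]
turn units -0.54 shift after turn [-0.   -0.    0.01]
[-0.24713286  0.39704955  0.09118346] [-0.88837215 -1.23109971  0.27665817] 0.21403193939477205
```

>>> move_arm(
  moves=[
    [[0,0,0],0.15,0],
    [[0,0,0],0,0],
  ],
)

```text
clock: 14.72
tcp_pos: [0.52, -0.0474, 0.1568]
eef_rot: [3.136, 0.185, 0.0]
ft_force: [-0.3, -1.7, 0.4]
finger_gap: 0.0114
grip_force: 58.0
```

```bash
python3 r.py
```

```text
t 14.725 tcp [ 0.52   -0.0474  0.1568] toolx deg 6.76 tilt [ 0.e+00 -1.e-04 -1.e+00] j [-0.32  0.15  1.81 -0.    1.17  1.13]
shift now-axes units [-0.   -0.    0.01]
turn units -0.69 shift after turn [-0.   -0.    0.01]
[-0.31959915  0.34792114  0.10705104] [-0.25318954 -1.70707677  0.44369586] 0.18788920249789953
```

>>> move_arm(
  moves=[
    [[0,0,0],0.15,0],
    [[0,0,0],0,0],
  ],
)

```text
clock: 14.98
tcp_pos: [0.5201, -0.0474, 0.1568]
eef_rot: [3.138, 0.157, 0.0]
ft_force: [-1.2, -1.5, 1.4]
finger_gap: 0.0115
grip_force: 58.0
```

```bash
python3 r.py
```

```text
t 14.975 tcp [ 0.5201 -0.0474  0.1568] toolx deg 5.72 tilt [ 1.e-04 -1.e-04 -1.e+00] j [-0.32  0.15  1.81 -0.    1.17  1.15]
shift now-axes units [-0.   -0.    0.01]
turn units -0.84 shift after turn [-0.   -0.    0.01]
[-0.27914261  0.33811279  0.09408643] [-1.23385355 -1.46508698  1.37324447] 0.18961053807288408
```

>>> move_arm(
  moves=[
    [[0,0,0],0.1,0],
    [[0,0,0],0,0],
  ],
)

```text
clock: 15.22
tcp_pos: [0.5201, -0.0473, 0.1567]
eef_rot: [3.139, 0.138, 0.0]
ft_force: [-2.0, -1.6, 0.5]
finger_gap: 0.0113
grip_force: 58.0
```

```bash
python3 r.py
```

```text
t 15.225 tcp [ 0.5201 -0.0473  0.1567] toolx deg 5.04 tilt [ 1.e-04 -0.e+00 -1.e+00] j [-0.32  0.15  1.81 -0.    1.17  1.16]
shift now-axes units [-0.   -0.    0.01]
turn units -0.94 shift after turn [-0.   -0.    0.01]
[-0.32343642  0.35020847  0.0767624 ] [-1.97646574 -1.62257519  0.48308733] 0.15831994358450174
```

>>> move_arm(
  moves=[
    [[0,0,0],0.1,0],
    [[0,0,0],0,0],
  ],
)

```text
clock: 15.48
tcp_pos: [0.52, -0.0473, 0.1568]
eef_rot: [3.139, 0.119, 0.0]
ft_force: [-0.7, -2.2, 0.6]
finger_gap: 0.011
grip_force: 58.0
```

```bash
python3 r.py
```

```text
t 15.475 tcp [ 0.52   -0.0473  0.1568] toolx deg 4.35 tilt [ 1.e-04 -0.e+00 -1.e+00] j [-0.32  0.15  1.81 -0.    1.17  1.18]
shift now-axes units [-0.   -0.    0.01]
turn units -1.04 shift after turn [-0.   -0.    0.01]
[-0.35328575  0.35288539  0.07594708] [-0.71549975 -2.2448017   0.57701511] 0.1586735900491476
```

>>> move_arm(
  moves=[
    [[0,0,0],0.1,0],
    [[0,0,0],0,0],
  ],
)

```text
clock: 15.72
tcp_pos: [0.52, -0.0473, 0.1567]
eef_rot: [3.14, 0.1, 0.0]
ft_force: [-1.9, -0.9, 0.8]
finger_gap: 0.0114
grip_force: 58.0
```

```bash
python3 r.py
```

```text
t 15.725 tcp [ 0.52   -0.0473  0.1567] toolx deg 3.67 tilt [ 0. -0. -1.] j [-0.32  0.15  1.81 -0.    1.17  1.19]
shift now-axes units [-0.   -0.    0.01]
turn units -1.14 shift after turn [-0.   -0.    0.01]
[-0.31830398  0.42691942  0.06508599] [-1.88971422 -0.94774176  0.75063958] 0.15891635790467262
```

>>> move_arm(
  moves=[
    [[0,0,0],0.1,0],
    [[0,0,0],0,0],
  ],
)

```text
clock: 15.98
tcp_pos: [0.52, -0.0473, 0.1567]
eef_rot: [3.14, 0.082, 0.0]
ft_force: [-0.7, -1.3, 1.6]
finger_gap: 0.0112
grip_force: 58.0
```

```bash
python3 r.py
```

```text
t 15.975 tcp [ 0.52   -0.0473  0.1567] toolx deg 2.98 tilt [ 0. -0. -1.] j [-0.32  0.15  1.81 -0.    1.17  1.2 ]
shift now-axes units [-0.   -0.    0.01]
turn units -1.24 shift after turn [-0.   -0.    0.01]
[-0.35277513  0.39205116  0.07241725] [-0.65804313 -1.30966163  1.63853472] 0.15915177762508392
```

>>> move_arm(
  moves=[
    [[0,0,0],0.1,0],
    [[0,0,0],0,0],
  ],
)

```text
clock: 16.23
tcp_pos: [0.5201, -0.0473, 0.1568]
eef_rot: [3.141, 0.063, 0.0]
ft_force: [-1.2, -1.5, 1.9]
finger_gap: 0.0115
grip_force: 58.0
```

```bash
python3 r.py
```

```text
t 16.225 tcp [ 0.5201 -0.0473  0.1568] toolx deg 2.29 tilt [ 1.e-04 -0.e+00 -1.e+00] j [-0.32  0.15  1.81 -0.    1.17  1.21]
shift now-axes units [-0.   -0.    0.01]
turn units -1.34 shift after turn [-0.   -0.    0.01]
[-0.40182615  0.35958487  0.10472212] [-1.23608046 -1.47226442  1.94423325] 0.15932925045490265
```

Run:
```python
from h import *
import pickle
i,p,d=cam('wrist');pickle.dump((i,p,d),open('w6.pkl','wb'))
save('pics/w6c.png',cv2.resize(p[175:265,254:374],None,fx=6.5,fy=6.5,interpolation=cv2.INTER_CUBIC))
```

```text
(no output)
```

View pics/w6c.png

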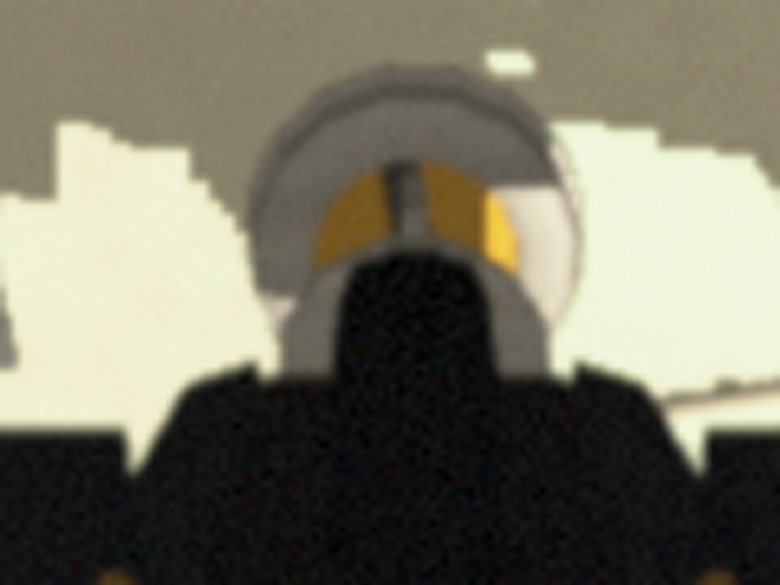

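The visible slot is tilted about 8° anticlockwise of the tool, so the drum is at about 10–11°, close to its stop. I'll continue in small steps and watch the torque.

>>> move_arm(
  moves=[
    [[0,0,0],0.1,0],
    [[0,0,0],0,0],
  ],
)

```text
clock: 16.52
tcp_pos: [0.5201, -0.0473, 0.1568]
eef_rot: [3.141, 0.044, 0.0]
ft_force: [-0.2, -2.0, 1.7]
finger_gap: 0.0114
grip_force: 58.0
```

```bash
python3 r.py|tail -1
```

```text
[-0.29301327  0.36522415  0.06437433] [-0.19446419 -1.97821989  1.73856821] 0.1594071602448821
```

>>> move_arm(
  moves=[
    [[0,0,0],0.1,0],
    [[0,0,0],0,0],
  ],
)

```text
clock: 16.77
tcp_pos: [0.52, -0.0473, 0.1567]
eef_rot: [3.141, 0.025, -0.0]
ft_force: [-2.0, -2.5, 1.5]
finger_gap: 0.0114
grip_force: 58.0
```

```bash
python3 r.py|tail -1
```

```text
[-0.42056309  0.37460814  0.10370191] [-2.0237218  -2.46817369  1.50556686] 0.1826427737250924
```

Run:
```python
from h import *
import pickle
# unit yaw: front/side edges from deck points in w3/w1/top
for n in ('top','w1','w3','w4','w6'):
    i,p,d=pickle.load(open(n+'.pkl','rb'));X=cloud(i,d);z=X[...,2]
    m=(z>.076)&(z<.089)&(d>0)&(np.hypot(X[...,0]-.554,X[...,1]+.04)<.13)
    if m.sum()<200: continue
    # front edge: in frame rotated by yaw, for y-bins take min x
    ps=X[m][:,:2]-[.5542,-.0395];a=np.radians(11.5);Q=ps@np.array([[np.cos(a),-np.sin(a)],[np.sin(a),np.cos(a)]])
    b=np.round(Q[:,1]/.004);pts=[(k*.004,Q[b==k,0].min()) for k in np.unique(b) if abs(k*.004)<.08 and (b==k).sum()>5]
    pts=np.array(pts);pts=pts[np.abs(pts[:,1]+.075)<.008]
    if len(pts)>5:
        l=cv2.fitLine((pts*1000).astype(np.float32),cv2.DIST_HUBER,0,.01,.01).ravel();print(n,len(pts),'yaw corr deg',-np.degrees(np.arctan(l[1]/l[0])),np.median(pts[:,1]))
```

```text
top 39 yaw corr deg 0.44028103 -0.07276648271940869
w1 35 yaw corr deg 0.28108528 -0.07583303297690117
w3 32 yaw corr deg 0.13079438 -0.074846263384966
w4 29 yaw corr deg 0.43789527 -0.0747481200627288
w6 11 yaw corr deg -9.37586 -0.07075136766839425
```

>>> move_arm(
  moves=[
    [[0,0,0],0.1,0],
    [[0,0,0],0,0],
  ],
)

```text
clock: 17.02
tcp_pos: [0.52, -0.0473, 0.1567]
eef_rot: [3.142, 0.006, 0.0]
ft_force: [-1.3, -1.1, 1.2]
finger_gap: 0.0117
grip_force: 58.0
```

```bash
python3 r.py|tail -1
```

```text
[-0.34459111  0.43472092  0.16093631] [-1.26273489 -1.12688347  1.17953837] 0.2089020749554038
```

>>> move_arm(
  moves=[
    [[0,0,0],0.05,0],
    [[0,0,0],0,0],
  ],
)

```text
clock: 17.27
tcp_pos: [0.52, -0.0473, 0.1568]
eef_rot: [3.142, -0.003, 0.0]
ft_force: [-1.2, -1.3, 0.9]
finger_gap: 0.0114
grip_force: 58.0
```

```bash
python3 r.py|tail -1; python3 r.py | head -1
```

```text
[-0.3895585   0.42924132  0.17955259] [-1.23266009 -1.25927747  0.94394562] 0.18997572362422943
t 17.275 tcp [ 0.52   -0.0473  0.1568] toolx deg -0.11 tilt [ 0. -0. -1.] j [-0.32  0.15  1.81 -0.    1.17  1.25]
```

>>> move_arm(
  moves=[
    [[0,0,0],0.05,0],
    [[0,0,0],0,0],
  ],
)

```text
clock: 17.52
tcp_pos: [0.52, -0.0473, 0.1567]
eef_rot: [3.142, -0.012, -0.0]
ft_force: [-2.0, -1.3, 1.0]
finger_gap: 0.0115
grip_force: 58.0
```

```bash
python3 r.py|tail -1
```

```text
[-0.37870183  0.46318649  0.21004849] [-1.99779062 -1.29437593  0.95291744] 0.20475127268582582
```

The torque rose steadily (0.10, 0.16, 0.18, 0.21 N m), so the drum is against its stop. Next I back off inside the slot's play and pull the key out.

>>> move_arm(
  moves=[
    [[0,0,0],-0.3,0],
    [[0,0,0],-0.3,0],
    [[0,0,0],-0.3,0],
    [[0,0,0],-0.2,0],
    [[0,0,0],0,0],
  ],
)

```text
clock: 18.15
tcp_pos: [0.52, -0.0472, 0.1566]
eef_rot: [-3.135, -0.195, 0.0]
ft_force: [0.7, -0.4, -1.2]
finger_gap: 0.0113
grip_force: 58.0
```

```bash
python3 r.py
```

```text
t 18.15 tcp [ 0.52   -0.0472  0.1566] toolx deg 7.13 tilt [-1.e-04  3.e-04 -1.e+00] j [-0.32  0.15  1.81  0.    1.17  1.13]
shift now-axes units [-0.  0. -0.]
turn units -0.64 shift after turn [-0.  0. -0.]
[-0.18860575  0.17878087  0.03243797] [ 0.72756511 -0.36201457 -1.2413619 ] -0.1421505119651556
```

>>> move_arm(
  moves=[
    [[0,0,-0.15],0,0],
    [[0,0,-0.3],0,0],
    [[0,0,-0.6],0,0],
    [[0,0,-1],0,0],
    [[0,0,0],0,0],
  ],
)

```text
clock: 18.77
tcp_pos: [0.5217, -0.0477, 0.2109]
eef_rot: [3.134, 0.195, 0.008]
ft_force: [0.4, -0.0, -1.3]
finger_gap: 0.0116
grip_force: 58.0
```

Run:
```python
from h import *
import pickle
plan([.423,-.2584,.19],-25.5)
i,p,d=cam('wrist');pickle.dump((i,p,d),open('w7.pkl','wb'));o=ctrl.get_obs()
# auto slot/drum: brass pixels
f=200/np.tan(np.radians(i['vfov'])/2)
h=cv2.cvtColor(p,cv2.COLOR_RGB2HSV);m=((h[...,0]>12)&(h[...,0]<32)&(h[...,1]>120)&(h[...,2]>60))
m[:, :240]=0;m[:,400:]=0;print(m[120:260].sum())
save('pics/w7c.png',cv2.resize(p[130:230,247:387],None,fx=5,fy=5,interpolation=cv2.INTER_CUBIC))
```

```text
t 18.775 tcp [ 0.5217 -0.0477  0.2109] toolx deg 7.12 tilt [ 0.0053 -0.0016 -1.    ] j [-0.32  0.09  1.77  0.    1.28  1.13]
shift now-axes units [-4.97  7.87  0.83]
turn units 4.74 shift after turn [0.06 9.31 0.83]
386
```

View pics/w7c.png

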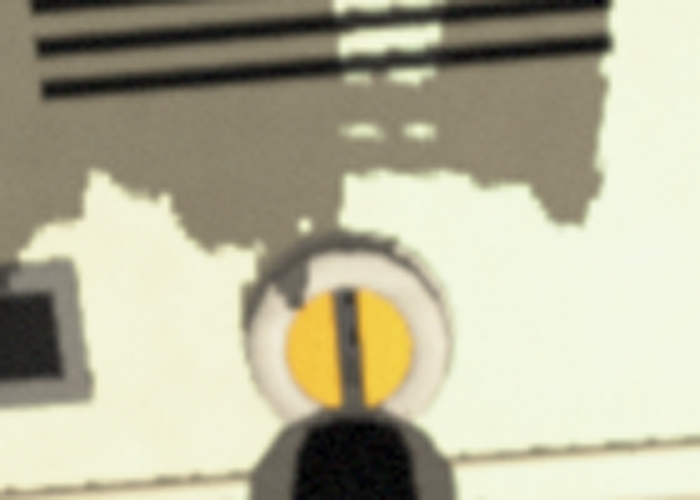

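The slot (crop (345,290) to (353,408)) now lies square to the vent lines and the front edge, and the key is out. I'll check this numerically before moving on.

Run:
```python
from h import *
import pickle
i,p,d=pickle.load(open('w7.pkl','rb'))
g=lambda x,y:(247+(x+.5)/5-.5,130+(y+.5)/5-.5)
# drum centreline of slot: per-row brass gap midpoints
h=cv2.cvtColor(p,cv2.COLOR_RGB2HSV);P=[]
br=(h[...,0]>12)&(h[...,0]<32)&(h[...,1]>120)
V=p.max(2).astype(float)
for v in range(190,210):
    w=V[v,308:326];k=np.arange(308,326)
    # dark weight between brass
    dk=np.clip(160-w,0,None); 
    if br[v,300:312].any() and br[v,322:332].any(): P.append(atz(i,(dk*k).sum()/dk.sum(),v,.0945)[:2])
P=np.array(P);l=cv2.fitLine((P*1000).astype(np.float32),cv2.DIST_HUBER,0,.01,.01).ravel();print('slot ang',np.degrees(np.arctan2(l[1],l[0])),len(P))
# vent line & front deck seam, hand-read
for a,b in (((38,48),(430,15)),((43,91),(605,42)),((0,492),(700,440))):
    A=atz(i,*g(*a),.082);B=atz(i,*g(*b),.082);print('unit y ang',np.degrees(np.arctan2(*(B-A)[1::-1])))
plan([.423,-.2584,.19],-25.5)
```

```text
slot ang 11.764588 20
unit y ang -78.2501055377263
unit y ang -78.05100789717841
unit y ang -78.49106635789597
t 18.825 tcp [ 0.5208 -0.0475  0.2093] toolx deg 7.12 tilt [ 2.8e-03 -9.0e-04 -1.0e+00] j [-0.32  0.09  1.77  0.    1.28  1.13]
shift now-axes units [-4.93  7.88  0.77]
turn units 4.74 shift after turn [0.1  9.3  0.77]
```

The slot is at 11.8° and the unit's x axis is at about 11.7°, so it is locked. Next I return the key to the stand.

>>> move_arm(
  moves=[
    [[0,0,0],1,0],
    [[0,0,0],1,0],
    [[0,0,0],1,0],
    [[0,0,0],1,0],
    [[0,0,0],1,0],
  ],
)

```text
clock: 19.45
tcp_pos: [0.5194, -0.0471, 0.2068]
eef_rot: [-3.051, 0.747, 0.003]
ft_force: [-0.5, -0.1, -0.5]
finger_gap: 0.0115
grip_force: 58.0
```

>>> move_arm(
  moves=[
    [[0,0.5,0],0,0],
    [[0,1,0],0,0],
    [[0,1,0],0,0],
    [[0,1,0],0,0],
    [[0,1,0],0,0],
  ],
)

```text
clock: 20.08
tcp_pos: [0.4674, -0.1484, 0.2074]
eef_rot: [-3.054, 0.736, 0.001]
ft_force: [-0.5, 0.2, -0.1]
finger_gap: 0.0114
grip_force: 58.0
```

>>> move_arm(
  moves=[
    [[0,1,0],0,0],
    [[0,1,0],0,0],
    [[0,1,0],0,0],
    [[0,1,0],0,0],
    [[0,0.5,0],0,0],
  ],
)

```text
clock: 20.7
tcp_pos: [0.4158, -0.2484, 0.2075]
eef_rot: [-3.053, 0.74, 0.001]
ft_force: [0.1, -0.5, -1.0]
finger_gap: 0.0111
grip_force: 58.0
```

>>> move_arm(
  moves=[
    [[0,0,0],0,0],
    [[0,0,0],0,0],
  ],
)

```text
clock: 20.95
tcp_pos: [0.417, -0.2468, 0.2078]
eef_rot: [-3.053, 0.739, 0.0]
ft_force: [-0.2, -0.2, -1.2]
finger_gap: 0.0113
grip_force: 58.0
```

Run:
```python
from h import *
plan([.4227,-.2582,.0767],-28)
```

```text
t 20.95 tcp [ 0.417  -0.2468  0.2078] toolx deg -27.22 tilt [-1.e-04  5.e-04 -1.e+00] j [-0.78  0.01  1.86  0.    1.27  1.27]
shift now-axes units [0.41 0.3  5.24]
turn units 0.11 shift after turn [0.42 0.3  5.24]
```

>>> move_arm(
  moves=[
    [[0.42,0.3,0],0.1,0],
    [[0,0,1],0,0],
    [[0,0,1],0,0],
    [[0,0,1],0,0],
    [[0,0,0],0,0],
  ],
)

```text
clock: 21.58
tcp_pos: [0.4222, -0.2578, 0.1312]
eef_rot: [-3.047, 0.758, 0.006]
ft_force: [-0.0, -1.0, 0.0]
finger_gap: 0.0117
grip_force: 58.0
```

>>> move_arm(
  moves=[
    [[0,0,0.4],0,0],
    [[0,0,0.2],0,0],
    [[0,0,0.2],0,0],
    [[0,0,0],0,0],
  ],
)

```text
clock: 22.08
tcp_pos: [0.4228, -0.2587, 0.1128]
eef_rot: [-3.048, 0.759, 0.0]
ft_force: [-0.5, 0.4, -0.2]
finger_gap: 0.0113
grip_force: 58.0
```

Run:
```python
from h import *
plan([.4227,-.2582,.0767],-28)
```

```text
t 22.075 tcp [ 0.4228 -0.2587  0.1128] toolx deg -27.95 tilt [-3.e-04  2.e-04 -1.e+00] j [-0.79  0.16  1.91 -0.    1.07  1.27]
shift now-axes units [-0.01 -0.02  1.44]
turn units 0.01 shift after turn [-0.01 -0.02  1.44]
```

The tip is about 6 mm into the hole with no contact force. Continuing down.

>>> move_arm(
  moves=[
    [[0,0,0.5],0,0],
    [[0,0,0.4],0,0],
    [[0,0,0.3],0,0],
    [[0,0,0.15],0,0],
    [[0,0,0],0,0],
  ],
)

```text
clock: 22.7
tcp_pos: [0.4227, -0.2587, 0.0789]
eef_rot: [-3.048, 0.759, 0.001]
ft_force: [0.5, -0.6, -0.9]
finger_gap: 0.0111
grip_force: 58.0
```

>>> move_arm(
  moves=[
    [[0,0,0.06],0,0],
    [[0,0,0],0,0],
  ],
)

```text
clock: 22.95
tcp_pos: [0.423, -0.2589, 0.0779]
eef_rot: [3.048, -0.759, 0.001]
ft_force: [0.1, 0.7, -1.1]
finger_gap: 0.0115
grip_force: 58.0
```

>>> move_arm(
  moves=[
    [[0,0,0.04],0,0],
    [[0,0,0],0,0],
  ],
)

```text
clock: 23.2
tcp_pos: [0.4229, -0.2588, 0.0768]
eef_rot: [3.049, -0.759, 0.0]
ft_force: [-0.5, 0.1, -0.3]
finger_gap: 0.0114
grip_force: 58.0
```

>>> move_arm(
  moves=[
    [[0,0,0],0,0.4],
    [[0,0,0],0,0.4],
    [[0,0,0],0,0.4],
    [[0,0,0],0,0.4],
    [[0,0,0],0,0.4],
  ],
)

```text
clock: 23.82
tcp_pos: [0.4229, -0.2588, 0.0768]
eef_rot: [3.049, -0.759, 0.0]
ft_force: [0.6, 0.1, 0.6]
finger_gap: 0.0354
grip_force: 0.0
```

>>> move_arm(
  moves=[
    [[0,0,-0.3],0,0.4],
    [[0,0,-0.8],0,0.4],
    [[0,0,-1],0,0.4],
    [[0,0,-1],0,0.4],
    [[0,0,-1],0,0.4],
  ],
)

```text
clock: 24.45
tcp_pos: [0.4229, -0.2588, 0.1806]
eef_rot: [3.048, -0.759, 0.001]
ft_force: [0.8, -0.1, 0.7]
finger_gap: 0.0353
grip_force: 0.0
```

>>> move_arm(
  moves=[
    [[-1,0,-1],0,0.4],
    [[-1,0,-0.5],0,0.4],
    [[0,0,0],0,0.4],
    [[0,0,0],0,0.4],
  ],
)

```text
clock: 24.95
tcp_pos: [0.3791, -0.2357, 0.2168]
eef_rot: [3.048, -0.759, 0.001]
ft_force: [-0.2, 0.0, 0.4]
finger_gap: 0.0351
grip_force: 0.0
```

Run:
```python
from h import *
o=ctrl.get_obs();print(o['finger_gap'],o['tcp_pos'])
i,p,d=cam('wrist');X=cloud(i,d);z=X[...,2];r=np.hypot(X[...,0]-.4225,X[...,1]+.2585);b=(d>0)&(r<.05)
m=b&(z>.09)&(z<.125);print('handle',rect(X,m) if m.sum()>5 else m.sum(),np.percentile(z[m],[5,50,95]) if m.sum()>5 else '')
m=b&(z>.044)&(z<.054);print('stand',m.sum())
i,p,d=cam('top');X=cloud(i,d);z=X[...,2];r=np.hypot(X[...,0]-.4225,X[...,1]+.2585)
m=(d>0)&(r<.05)&(z>.08)&(z<.125);print(rect(X,m) if m.sum()>5 else m.sum(),z[m])
```

```text
0.035050119221313 [ 0.37910441 -0.23568936  0.21678648]
handle (646, array([ 0.4242, -0.259 ]), ((423.6771240234375, -258.5977783203125), (11.15964126586914, 45.65999984741211), 62.291255950927734)) [0.10166355 0.10423811 0.10577995]
stand 2252
(10, array([ 0.4422, -0.266 ]), ((441.8945007324219, -267.2172546386719), (11.53754711151123, 5.585338592529297), 48.030235290527344)) [0.09152486 0.10393388 0.10024186 0.09612839 0.10415774 0.10209244
 0.1034605  0.10554059 0.10703491 0.10053866]
```

The key stands upright and fully down: its handle top is at about 0.105 m over the stand's centre. The lock was checked at its stop after the key came out. Handing in.

```bash
python3 -c "
from workcell import ctrl
print(ctrl.job_done())"
```

```text
the job is handed in; nothing more can be done
None
```

I turned the cam lock clockwise to its stop, peaking at about 0.21 N m against the 0.3 N m forced limit. With the key out, the slot measured parallel to the unit's x axis (within about 0.3°), the locked position. I didn't measure the cover directly. The key is back upright and fully down in its stand, nothing else was touched, and I handed the job in at about 25 s.

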